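# Shim the eccentric tensioner spindle

### The job

Build up the spacer stack on the tensioner spindle: thread on the thick black spacer first, then the medium orange one, then the thin blue one, pressing each fully home, flat on the boss or on the spacer below, before fetching the next. The spindle stands off-centre on its eccentric bush and its spring keys grip, so feel each spacer on and press it down gently without forcing it, let go at the end, and leave everything else on the bench alone.

Things in the scene. Friction and masses are not known exactly. Their poses are not given: they have to be found in the camera images.
- spindle: fixed tensioner mount: 100 x 100 x 12 mm aluminium plate, origin at the centre of its underside on the bench, z up. On it, centred, a dark round boss 30 mm across, its top 25 mm above the origin. From the boss stands a steel spindle, off-centre by 6 mm in a direction that differs every time and is NOT in this pose (eccentric bush, locked, does not turn)
- seat (a point): centre of the boss's flat top, where the first spacer seats, on the mount's centre line. The spindle rises from here, its axis 6 mm off this point in an unmeasured direction: 16 mm diameter for 44 mm, then a 5 mm high taper narrowing to a flat end 10 mm across. A spacer lowered at the centre lands on the flat end and stops; within 4 mm of the axis it meets the taper, which pushes it towards the axis
- tip_level (a point): point on the mount's centre line at the height of the spindle's flat end, 49 mm above the seat (not the end itself, which is 6 mm to one side). 3 brass spring keys on the spindle, 11, 28 and 39 mm above the seat, 120 degrees apart, grip a bore: a spacer does not slide down by its weight but needs a push of a few N (more while passing a key), until it stops hard on its seat
- spacer_thick: the thick spacer: a black plastic ring lying flat on the bench, 46 mm outside diameter, 22 mm thick, bore 18.5 mm, 90 g; origin at the centre of the ring at half its thickness, z along its axis. Both faces are alike
- spacer_medium: the medium spacer: an orange plastic ring lying flat on the bench, 46 mm outside diameter, 15 mm thick, bore 18.5 mm, 60 g; origin at the centre of the ring at half its thickness, z along its axis. Both faces are alike
- spacer_thin: the thin spacer: a blue plastic ring lying flat on the bench, 46 mm outside diameter, 10 mm thick, bore 18.5 mm, 40 g; origin at the centre of the ring at half its thickness, z along its axis. Both faces are alike
- spare_ring: the grey plastic spare ring, 46 mm across, 12 mm thick, bore 12 mm (it does not fit the spindle); origin at the centre of its underside. To be left alone
- pulley: a small aluminium belt pulley, 54 mm across, 24 mm high; origin at the centre of its underside. To be left alone
- screwdriver: a screwdriver lying on the bench; origin near its middle. To be left alone
- wrench: a steel wrench lying on the bench; origin near its middle. To be left alone
- screw_tray: an open green two-bay tray, 100 x 140 x 30 mm; origin at the centre of its underside. To be left alone
- oil_bottle: a white bottle with a red cap, 50 mm across, 130 mm high; origin at the centre of its underside. To be left alone
- scanner: a black and grey hand scanner lying on the bench, about 200 mm long and 60 mm wide; origin at its underside, near the middle. To be left alone
Mind the look-alikes: they are no part of the job. Several things have the shape of the spacer_medium; the one meant has the colours described above. Several things look just like the spacer_thin: the one meant starts farthest from the robot's base.

How it is judged:
By the outcome, as a careful person would: the job done as asked, in the order asked, and still so for the second after the job is handed in, with the robot touching nothing.
It also fails if it takes over 72 s, if anything falls off the work surface, if the arm or the gripper's body presses on something with over 40 N, if the wrist force passes 120 N, or if a joint passes its speed limit or range.

### The arm

A 6-joint arm with a two-finger parallel gripper is mounted at the origin on the work surface. World frame = base frame: x ahead of the robot, y to its left, z up, the work surface at z = 0. Lengths are in mm, angles in rad, forces in N, time in s.
With the tool pointing down it reaches from about 275 to 725 mm from the base axis. Payload 15.9 kg.
Tool frame: the origin (TCP) lies on the centre line of the jaws, within the pads' length; the fingertips stand 22 mm ahead of it and the grasp point (between the pads) lies 3 mm ahead of it; x points along the fingers, z is the direction in which the jaws open and shut, and the axes are right-handed (so a half turn about x gives the same grasp; the last joint's range is limited). The gripper opens to 85 mm and grips with 20 to 120 N. Pads are 22 mm wide; open, the fingers measure 114 mm over their backs; the gripper's body (76 mm by 85 mm) begins 54 mm behind the grasp point. The pads swing forward as they close: fully open they stand 13 mm farther back than shut.
Start: joints at [0, 0.213, -0.034, 1.323, 0, 1.571], TCP at [499.985, -0, 220.906] pointing down, gripper open.
Joint ranges: [-2.98, 2.98], [-0.74, 1.72], [-1.14, 1.35], [-2.1, 2.04], [-1.57, 1.44], [-3.14, 3.14]. Speed limits (rad/s): [1.89, 1.89, 2.39, 2.57, 3.14, 3.14].

### API

Orientations are given as a unit quaternion [w, x, y, z].
In Python, from bench import sensors, vision, ticket gives the robot as it stands.
- The arm moves only by the tool carry_out, never from a script. Its arguments are lists of equal length, an entry for each row: "travel": the shift along the tool's x, y, z in mm, a list of three; "rot": the turn, a rotation vector about the tool's x, y, z in degrees, a list of three. A call has exactly 10 rows; each row shifts and turns the pose as measured when the row begins, along the tool's axes as they then stand; what a row does not reach is not made up. A row lasts 1/8 s, in which the tool goes at most 62.5 mm and 10.7 degrees, less where a joint would pass 70% of its speed; a pose out of reach is approached as far as the arm can. A call with a gripper value outside its range is refused whole. "fingers" is the closure, from 0 (fully open) to 1 (shut), set as the call begins (left out, the last holds). The fingers move at their own pace and stop on an object; "newtons" is the grip in N (left out, the last holds). Time passes only in rows, so rows that do not move let the fingers close, or fill a call up. It gives the time, the measured TCP pose, the force and the opening at its end, in the units of the state.
- sensors.sense(): the state, without advancing time (a new reading comes with each control period).
- vision.grab_frame(name): name is "scene" or "side" or "wrist"; returns (picture, depth): 400x640x3 uint8, red, green, blue; 400x640 float32, mm along the optical axis (not along the pixel's ray), 0 where there is no reading.
- vision.calibration(name): a dict with "K" (3x3 intrinsics, pixels), "view" (4x4, takes a point from world to camera coordinates). Camera axes: x right, y down, z forward; pixel columns grow to the right and rows downward; lengths in mm; the calibration is good to about 2 mm. A picture is of the moment at which its call begins: read the wrist's pose just before it. calibration takes no time and is no camera call; for the wrist camera it gives the pose at the moment of the call.
- ticket.hand_in(): hands the job in, once; it reports no verdict.
Trained networks look in the newest picture that a camera, given by its name, has taken for a name from the list of things; names that differ only in an ending like _2 or _b are one class to them, and where a whole thing is asked for, a point or a joint stands for the part that bears it (a point fixed in the world has none). Each returns a list of dicts, best first, with "confidence" (0 to 1); they miss things now and then, are a little off and sometimes report something else, mostly with a low value. They report only what shows in the picture. A call takes as long as a camera call. They do not tell look-alikes from the thing itself.
- vision.masks_of(query, camera): "pixels" (400x640 bool, what is visible of it) and "at" ([column, row] as shares, 0 to 1, of the picture: columns of its width, rows of its height, amid what is visible of it).
- vision.pinpoint(query, camera): "at" ([column, row] as shares, 0 to 1, of the picture: columns of its width, rows of its height: a listed point, or the origin of a listed thing).
The state is a dict: "clock": time; "q": joint angles; "joint_velocities": joint speeds; "joint_efforts": joint torques, N m; "tool_pos": TCP position; "tcp_rot": TCP orientation; "ft_force": force on the tool from outside, world axes, zero at the start; "torque": the same for the moment, N m; "gripper_width": finger opening in mm.
Only numpy, scipy, OpenCV 4.12 (cv2) and the standard library are available. Lean on these libraries where they do the work, as an engineer would, in place of code of your own. Each camera call takes 0.05 s, during which the arm holds its last target.

## Working session

There is one attempt and no reset: what is moved stays moved. The work goes in short steps, Python scripts to look and compute and a tool call to move; the robot and the scene stay as the last step left them, time stands still between calls to the robot, and variables do not carry over. Pictures are saved under pics/ and viewed, and the job is handed in when it is done.

Besides the shell and the picture viewer there is one more tool, called after "Call:" as a command line: name --argument value ..., lists and objects as JSON in quotes. carry_out: Moves the arm, as the interface text tells. Its arguments: {"type":"object","properties":{"travel":{"type":"array","items":{"type":"array","items":{"type":"number"}}},"rot":{"type":"array","items":{"type":"array","items":{"type":"number"}}},"fingers":{"type":"number"},"newtons":{"type":"number"}},"required":["travel","rot"]}

```bash
ls; mkdir -p pics
python3 - <<'E'
from bench import sensors, vision
import cv2,numpy as np
s=sensors.sense();print({k:np.round(v,3) for k,v in s.items()})
for n in ["scene","side","wrist"]:
    p,d=vision.grab_frame(n); cv2.imwrite(f"pics/{n}0.png",p[:,:,::-1]); np.save(f"pics/{n}0.npy",d)
    c=vision.calibration(n);print(n,np.round(c["K"],1).tolist(),np.round(c["view"],3).tolist())
E
```

```text
pics
{'clock': np.float64(0.0), 'q': array([-0.   ,  0.213, -0.035,  1.323, -0.   ,  1.571]), 'joint_velocities': array([ 0.002,  0.   , -0.   , -0.   ,  0.   ,  0.001]), 'joint_efforts': array([-1.0000e-03, -6.8618e+01,  4.8713e+01,  1.8000e-02, -0.0000e+00,
       -0.0000e+00]), 'tool_pos': array([ 4.99665e+02, -2.30000e-02,  2.20423e+02]), 'tcp_rot': array([ 0.707,  0.   ,  0.707, -0.   ]), 'ft_force': array([ 0.068, -0.294,  0.187]), 'torque': array([ 0.015, -0.035,  0.023]), 'gripper_width': np.float64(85.369)}
scene [[421.3, 0.0, 320.4], [0.0, 421.3, 200.5], [0.0, 0.0, 1.0]] [[0.567, 0.823, 0.01, -331.012], [0.697, -0.474, -0.538, -335.118], [-0.439, 0.312, -0.843, 1509.88], [0.0, 0.0, 0.0, 1.0]]
side [[419.6, 0.0, 322.4], [0.0, 419.6, 202.2], [0.0, 0.0, 1.0]] [[0.954, -0.298, -0.016, -482.223], [-0.222, -0.672, -0.707, 168.434], [0.2, 0.678, -0.708, 942.363], [0.0, 0.0, 0.0, 1.0]]
wrist [[285.8, 0.0, 323.8], [0.0, 285.8, 200.0], [0.0, 0.0, 1.0]] [[1.0, -0.0, -0.001, -499.094], [0.0, -0.945, 0.326, -41.566], [-0.001, -0.326, -0.945, 380.641], [0.0, 0.0, 0.0, 1.0]]
```

View pics/scene0.png

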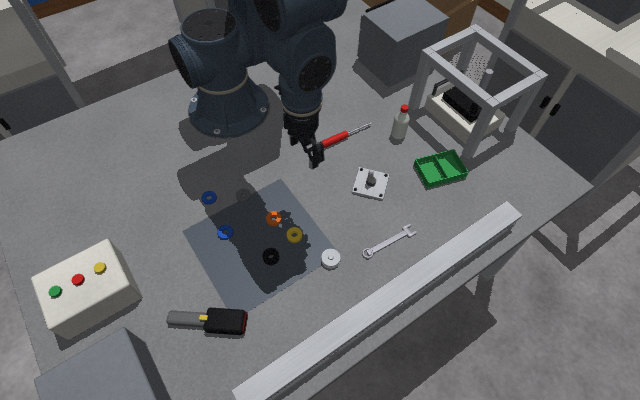

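View pics/side0.png

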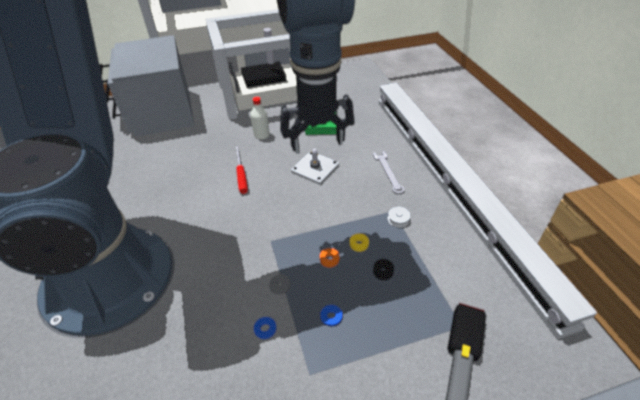

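View pics/wrist0.png

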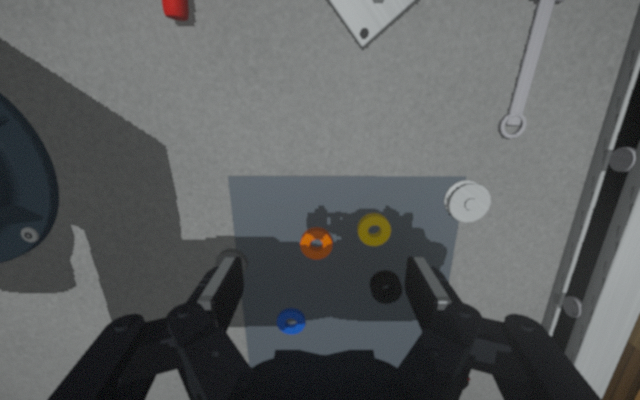

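The wrist view shows orange at (316,244), yellow at (374,230), black at (386,287), blue at (291,321) and grey faint at (230,258). A second blue ring is visible in the scene view at (209,198). I'll localise them next.

```bash
cat > h.py <<'E'
from bench import sensors, vision
import cv2,numpy as np
def world(n,u,v,d,cal=None):
    c=cal or vision.calibration(n);K=np.array(c["K"]);V=np.array(c["view"])
    u=np.asarray(u,float);v=np.asarray(v,float);d=np.asarray(d,float)
    pc=np.stack([(u-K[0,2])/K[0,0]*d,(v-K[1,2])/K[1,1]*d,d],-1)
    return (pc-V[:3,3])@V[:3,:3]
def rayz(n,u,v,z,cal=None):
    c=cal or vision.calibration(n);V=np.array(c["view"])
    o=-V[:3,:3].T@V[:3,3]; p=world(n,u,v,1000.,c); return o+(p-o)*(z-o[2])/(p[2]-o[2])
def proj(n,p,cal=None):
    c=cal or vision.calibration(n);V=np.array(c["view"]);K=np.array(c["K"])
    q=V[:3,:3]@np.array(p)+V[:3,3];q=K@q;return q[:2]/q[2]
E
python3 - <<'E'
from h import *
for n in ["scene","side","wrist"]:
    p,d=vision.grab_frame(n)
    for q in ["spindle","spacer_thick","spacer_medium","spacer_thin","spare_ring","pulley"]:
        for m in vision.masks_of(q,n)[:4]:
            if m["confidence"]<.2: continue
            r,c=np.nonzero(m["pixels"]&(d>0))
            if len(r)<10: continue
            w=world(n,c,r,d[r,c]); top=w[w[:,2]>np.percentile(w[:,2],95)-6]
            print(n,q,round(m["confidence"],2),"px",c.mean().round(),r.mean().round(),len(r),"mid",((w.max(0)+w.min(0))/2).round(),"topmean",top.mean(0).round(1),"rgb",p[r,c].mean(0).round())
    for q in ["seat","tip_level","spindle"]:
        for m in vision.pinpoint(q,n)[:2]:
            u,v=m["at"][0]*640,m["at"][1]*400
            z={"seat":25,"tip_level":74,"spindle":0}[q]
            print(n,q,round(m["confidence"],2),u.round(1) if hasattr(u,'round') else u,v,rayz(n,u,v,z).round(1))
print(sensors.sense()["clock"])
E
```

```text
scene spindle 0.64 px 370.0 183.0 920 mid [550. 215.  35.] topmean [553.2 204.   59.6] rgb [150. 152. 156.]
scene spindle 0.24 px 243.0 195.0 165 mid [ 366. -141.    8.] topmean [ 366.8 -139.7   12.1] rgb [49. 50. 51.]
scene spacer_thick 0.47 px 271.0 256.0 244 mid [ 595. -175.   10.] topmean [ 594.1 -177.7   21.6] rgb [14. 15. 16.]
scene spacer_thick 0.26 px 213.0 320.0 1457 mid [ 663. -401.   19.] topmean [ 686.4 -371.    34.9] rgb [53. 51. 49.]
scene spacer_medium 0.63 px 294.0 234.0 186 mid [572. -86.   7.] topmean [572.1 -85.6  14.9] rgb [104.  90.  32.]
scene spacer_medium 0.5 px 273.0 218.0 190 mid [ 486. -105.    8.] topmean [ 491.2 -106.6   14.9] rgb [121.  64.  32.]
scene spacer_thin 0.73 px 209.0 197.0 143 mid [ 314. -230.    6.] topmean [ 315.9 -230.5   10. ] rgb [22. 43. 86.]
scene spacer_thin 0.64 px 225.0 231.0 108 mid [ 448. -246.    9.] topmean [ 450.5 -245.4    9.7] rgb [ 26.  55. 115.]
scene spare_ring 0.45 px 243.0 195.0 169 mid [ 361. -139.    6.] topmean [ 366.8 -139.5   12.1] rgb [49. 50. 51.]
scene pulley 0.87 px 330.0 258.0 288 mid [694. -43.  13.] topmean [6
[... 1508 characters left out ...]
4   0. ]
wrist spindle 0.84 px 367.0 16.0 2159 mid [549. 167.   6.] topmean [547.1 173.6  11. ] rgb [155. 159. 160.]
wrist spacer_thick 0.73 px 385.0 286.0 812 mid [ 590. -175.   11.] topmean [ 589.5 -174.    20.5] rgb [25. 26. 26.]
wrist spacer_medium 0.87 px 315.0 242.0 715 mid [ 487. -106.    9.] topmean [ 487.2 -103.8   13.8] rgb [128.  69.  25.]
wrist spacer_medium 0.61 px 372.0 228.0 828 mid [567. -87.   7.] topmean [567.3 -82.3  13.7] rgb [107.  94.  26.]
wrist spacer_thin 0.92 px 290.0 320.0 513 mid [ 446. -244.    5.] topmean [ 446.2 -242.5    8.5] rgb [ 27.  57. 108.]
wrist spare_ring 0.82 px 230.0 255.0 257 mid [396. -67. 124.] topmean [ 363.7 -125.7   11.3] rgb [56. 58. 59.]
1.65
```

Call:
carry_out --travel '[[4,35,9],[4,35,9],[4,35,9],[4,35,9],[4,35,9],[2,30,8],[0,8,2],[0,4,1],[0,0,0],[0,0,0]]' --rot '[[0,0,0],[0,0,0],[0,0,0],[0,0,0],[0,0,0],[0,0,0],[0,0,0],[0,0,0],[0,0,0],[0,0,0]]'

```text
clock: 2.9
tool_pos: [557.8, 221.5, 198.3]
tcp_rot: [0.707, 0.001, 0.707, -0.001]
ft_force: [0.3, -0.6, -0.6]
gripper_width: 85.4
```

Run:
```python
from h import *
s=sensors.sense();print(s["tool_pos"],s["tcp_rot"],s["clock"],s["gripper_width"],s["ft_force"])
p,d=vision.grab_frame("wrist"); c=vision.calibration("wrist")
cv2.imwrite("pics/w1.png",p[:,:,::-1]);np.savez("pics/w1.npz",d=d,p=p,K=c["K"],view=c["view"])
cv2.imwrite("pics/w1z.png",cv2.resize(p[60:260,200:460,::-1],None,fx=3,fy=3,interpolation=cv2.INTER_CUBIC))
w=world("wrist",*np.meshgrid(np.arange(640),np.arange(400)),d,c)
v=w[...,2]
for lo,hi in((9,15),(22,28),(71,76),(60,71)):
    m=(v>lo)&(v<hi)&(abs(w[...,0]-552)<75)&(abs(w[...,1]-210)<75); q=w[m]; r,cc=np.nonzero(m)
    if len(q): print(lo,len(q),q.mean(0).round(1),((q.max(0)+q.min(0))/2).round(1),(q.max(0)-q.min(0)).round(1),cc.mean(),r.mean())
```

```text
[557.8260596  221.53336087 198.34314466] [ 0.70732647  0.00074224  0.70688523 -0.00140627] 2.9 85.43676195067718 [ 0.31245548 -0.6110937  -0.62038257]
9 5585 [548.6 217.6  11.1] [548.2 214.1  12. ] [138.  136.7   6. ] 316.5042076991943 177.15040286481647
22 339 [549.  217.4  24.2] [548.2 215.1  25. ] [28.6 26.1  5.9] 316.62831858407077 180.79351032448378
71 107 [546.7 208.3  72.8] [546.8 208.5  72.8] [13.5 13.1  3.5] 313.4018691588785 201.7570093457944
60 108 [546.6 212.   67.3] [546.6 208.5  65.5] [15.8 15.8 11. ] 313.4537037037037 196.7314814814815
```

View pics/w1z.png

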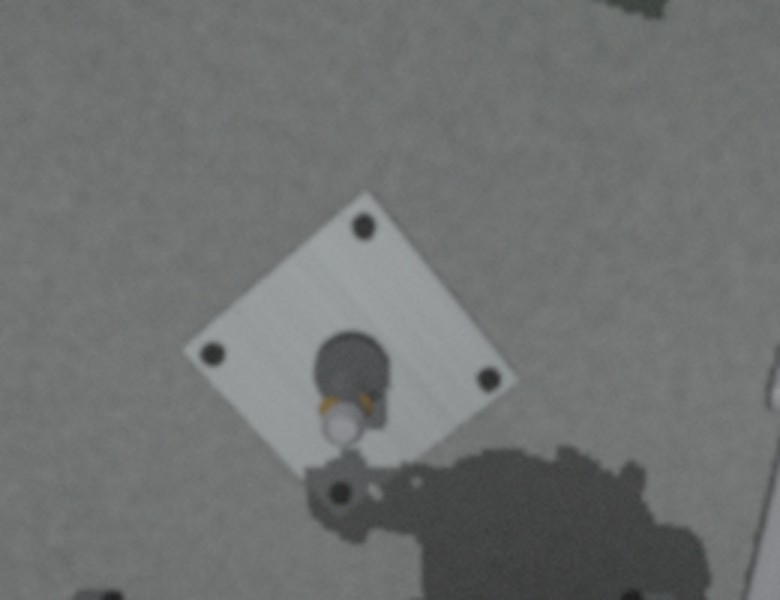

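The plate is a diamond and the spindle tip is at about (314,201). The tip is offset from the boss centre (317,182) mostly toward -y.

Run:
```python
from h import *
f=np.load("pics/w1.npz");c=dict(K=f["K"],view=f["view"]);g=cv2.cvtColor(f["p"],cv2.COLOR_RGB2GRAY)
H=[]
for x,y in((364,227),(213,354),(489,379),(340,493)):
    u,v=200+x/3,60+y/3;h=rayz("wrist",u-.3,v-.3,12,c);H.append(h);print(h.round(1))
print("centre",np.mean(H,0).round(1),np.linalg.norm(H[0]-H[3]),np.linalg.norm(H[1]-H[2]))
print("tip",rayz("wrist",200+342.5/3-.3,60+424/3-.3,74,c).round(1))
print("boss",rayz("wrist",200+351/3-.3,60+368/3-.3,25,c).round(1))
print("tcp px",proj("wrist",sensors.sense()["tool_pos"],c), proj("wrist",sensors.sense()["tool_pos"]-[0,0,3],c))
```

```text
[554.4 268.7  12. ]
[492.7 218.2  12. ]
[605.4 207.2  12. ]
[543.4 156.4  12. ]
centre [549.  212.6  12. ] 112.82720476053612 113.23604399297761
tip [547.3 209.5  74. ]
boss [549.1 215.7  25. ]
tcp px [324.39582036 250.60212168] [324.38599997 248.17094497]
```

Call:
carry_out --travel '[[0,-30,3],[0,-50,4],[0,-55,4],[0,-55,4],[10,-55,4],[25,-55,4],[30,-50,4],[30,-35,4],[30,-11,2],[13,0,0]]' --rot '[[0,0,0],[0,0,0],[0,0,0],[0,0,0],[0,0,0],[0,0,0],[0,0,0],[0,0,0],[0,0,0],[0,0,0]]'

```text
clock: 4.2
tool_pos: [589.6, -192.3, 60.4]
tcp_rot: [0.71, 0.002, 0.704, -0.004]
ft_force: [0.2, 0.6, 0.5]
gripper_width: 85.8
```

```bash
cat > look.py <<'E'
import sys
from h import *
n=sys.argv[1]
s=sensors.sense();print(s["tool_pos"].round(1),s["tcp_rot"].round(4),s["clock"],round(float(s["gripper_width"]),1),s["ft_force"].round(1))
p,d=vision.grab_frame("wrist"); c=vision.calibration("wrist")
cv2.imwrite(f"pics/{n}.png",p[:,:,::-1]);np.savez(f"pics/{n}.npz",d=d,p=p,K=c["K"],view=c["view"],t=s["tool_pos"],q=s["tcp_rot"])
E
python3 look.py w2
```

```text
[ 589.6 -192.3   60.4] [ 0.7099  0.0022  0.7043 -0.0036] 4.2 85.8 [0.2 0.6 0.5]
```

View pics/w2.png

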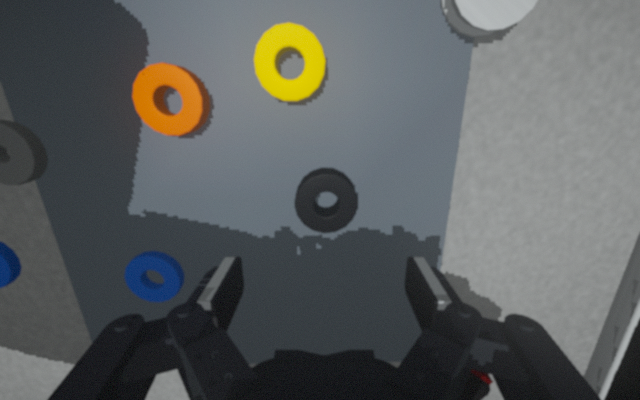

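```bash
cat > ring.py <<'E'
import sys
from h import *
from scipy.optimize import least_squares
from scipy.spatial.transform import Rotation as R
def ring(n,x,y,z):
    f=np.load(f"pics/{n}.npz");c=dict(K=f["K"],view=f["view"]);d=f["d"]
    w=world("wrist",*np.meshgrid(np.arange(640),np.arange(400)),d,c)
    m=(abs(w[...,2]-z)<3)&(np.hypot(w[...,0]-x,w[...,1]-y)<35)
    q=w[m]; cc=cv2.minEnclosingCircle(q[:,:2].astype(np.float32))
    print("n",len(q),"mean",q.mean(0).round(1),"enc",np.round(cc[0],1),round(cc[1],1))
    print("tcp",f["t"].round(1), "tilt correction (rotvec deg, tool)")
    Rt=R.from_quat(f["q"],scalar_first=True); R0=R.from_quat([.70710678,0,.70710678,0],scalar_first=True)
    print((Rt.inv()*R0).as_rotvec(degrees=True).round(2))
    dv=np.array([q[:,0].mean(),q[:,1].mean(),f["t"][2]])-f["t"]
    print("tool delta",Rt.inv().apply(dv).round(1))
if __name__=="__main__": ring(sys.argv[1],*map(float,sys.argv[2:]))
E
python3 ring.py w2 591 -175 22
```

```text
n 2308 mean [ 590.4 -175.2   20.1] enc [ 590.6 -176. ] 22.6
tcp [ 589.6 -192.3   60.4] tilt correction (rotvec deg, tool)
[-0.48  0.45  0.11]
tool delta [-0.  17.2  0.6]
```

Call:
carry_out --travel '[[0,6,0.4],[0,6,0.4],[0,4,0],[8,0.8,0],[8,0,0],[8,0,0],[6,0,0],[4,0,0],[2,0,0],[0,0,0]]' --rot '[[-0.48,0.45,0.1],[0,0,0],[0,0,0],[0,0,0],[0,0,0],[0,0,0],[0,0,0],[0,0,0],[0,0,0],[0,0,0]]'

```text
clock: 5.5
tool_pos: [591.7, -171.9, 24.1]
tcp_rot: [0.708, -0.002, 0.706, 0.001]
ft_force: [1.3, -0.1, 0.5]
gripper_width: 85.2
```

Call:
carry_out --travel '[[0,-3.4,-1],[0,0,0],[0,0,0],[0,0,0],[0,0,0],[0,0,0],[0,0,0],[0,0,0],[0,0,0],[0,0,0]]' --rot '[[0,0,0],[0,0,0],[0,0,0],[0,0,0],[0,0,0],[0,0,0],[0,0,0],[0,0,0],[0,0,0],[0,0,0]]' --fingers 1 --newtons 60

```text
clock: 6.75
tool_pos: [591.1, -175.7, 24.8]
tcp_rot: [0.708, -0.002, 0.706, 0.001]
ft_force: [-0.8, 0.8, 0.2]
gripper_width: 0.0
```

```bash
python3 look.py w3; python3 ring.py w3 591 -175 22
```

```text
[ 591.1 -175.7   24.8] [ 0.7082 -0.0016  0.7061  0.001 ] 6.75 0.0 [-0.8  0.8  0.2]
n 2077 mean [ 591.  -168.1   21. ] enc [ 591.  -176.1] 22.8
tcp [ 591.1 -175.7   24.8] tilt correction (rotvec deg, tool)
[0.22 0.17 0.05]
tool delta [-0.   7.5 -0. ]
```

View pics/w3.png

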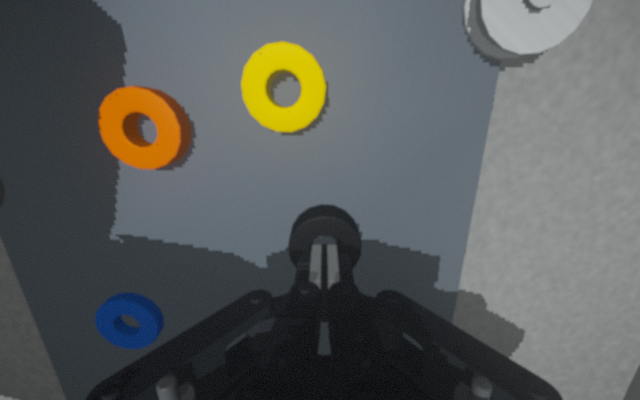

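Run:
```python
from h import *
f=np.load("pics/w3.npz");c=dict(K=f["K"],view=f["view"]);d=f["d"]
for k in (0,3,10,22): print(k,proj("wrist",f["t"]-[0,0,k],c).round(1))
w=world("wrist",*np.meshgrid(np.arange(640),np.arange(400)),d,c)
for u in (300,317,325,334,350):
    print(u,[(v,w[v,u].round(0).tolist()) for v in range(205,300,8)])
cv2.imwrite("pics/w3z.png",cv2.resize(f["p"][190:330,240:420,::-1],None,fx=4,fy=4,interpolation=cv2.INTER_CUBIC)*2)
p,dd=vision.grab_frame("side");cv2.imwrite("pics/s3z.png",cv2.resize(p[180:340,280:480,::-1],None,fx=4,fy=3.75,interpolation=cv2.INTER_CUBIC))
```

```text
0 [324.4 250.6]
3 [324.4 248.1]
10 [324.3 242.8]
22 [324.2 234.4]
300 [(205, [575.0, -156.0, -1.0]), (213, [575.0, -160.0, 2.0]), (221, [576.0, -159.0, 18.0]), (229, [576.0, -163.0, 21.0]), (237, [576.0, -168.0, 21.0]), (245, [576.0, -174.0, 21.0]), (253, [576.0, -180.0, 21.0]), (261, [579.0, -168.0, 50.0]), (269, [579.0, -168.0, 56.0]), (277, [580.0, -168.0, 63.0]), (285, [581.0, -162.0, 78.0]), (293, [581.0, -163.0, 82.0])]
317 [(205, [586.0, -154.0, 4.0]), (213, [587.0, -154.0, 18.0]), (221, [587.0, -158.0, 21.0]), (229, [587.0, -163.0, 21.0]), (237, [586.0, -179.0, 0.0]), (245, [587.0, -164.0, 40.0]), (253, [587.0, -164.0, 49.0]), (261, [587.0, -164.0, 56.0]), (269, [587.0, -164.0, 62.0]), (277, [588.0, -164.0, 69.0]), (285, [588.0, -163.0, 76.0]), (293, [588.0, -163.0, 81.0])]
325 [(205, [591.0, -154.0, 3.0]), (213, [591.0, -154.0, 18.0]), (221, [591.0, -158.0, 21.0]), (229, [591.0, -163.0, 22.0]), (237, [592.0, -179.0, 0.0]), (245, [591.0, -164.0, 39.0]), (253, [591.0, -164.0, 49.0]), (261, [591.0, -163.0, 57.0]), (269, [591.0, -164.0, 64.0]), (277, [591.0, -164.0, 70.0]), (285, [591.0, -167.0, 71.0]), (293, [591.0, -170.0, 72.0])]
334 [(205, [597.0, -155.0, 3.0]), (213, [597.0, -155.0, 15.0]), (221, [597.0, -158.0, 22.0]), (229, [597.0, -163.0, 21.0]), (237, [597.0, -168.0, 21.0]), (245, [596.0, -164.0, 40.0]), (253, [596.0, -164.0, 49.0]), (261, [596.0, -164.0, 56.0]), (269, [595.0, -164.0, 63.0]), (277, [595.0, -164.0, 70.0]), (285, [595.0, -163.0, 76.0]), (293, [595.0, -162.0, 83.0])]
350 [(205, [608.0, -156.0, -1.0]), (213, [608.0, -161.0, -0.0]), (221, [607.0, -161.0, 14.0]), (229, [606.0, -163.0, 21.0]), (237, [607.0, -168.0, 21.0]), (245, [607.0, -174.0, 22.0]), (253, [607.0, -179.0, 21.0]), (261, [604.0, -168.0, 49.0]), (269, [603.0, -168.0, 57.0]), (277, [603.0, -167.0, 65.0]), (285, [602.0, -163.0, 76.0]), (293, [601.0, -163.0, 82.0])]
```

View pics/w3z.png

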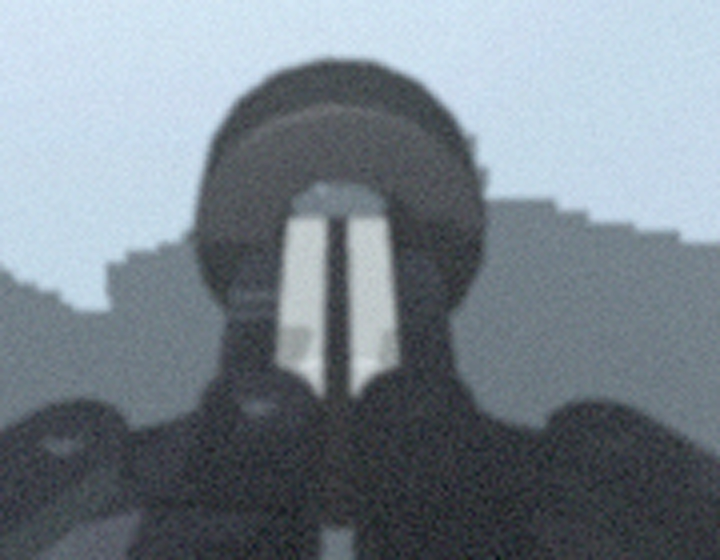

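View pics/s3z.png

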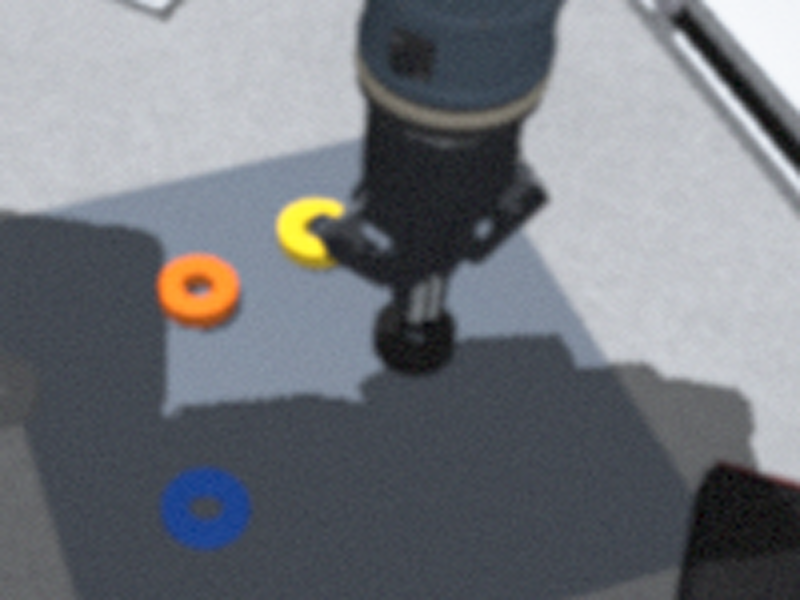

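Run:
```python
from h import *
for n in ("w2","w3","w1"):
    f=np.load(f"pics/{n}.npz");c=dict(K=f["K"],view=f["view"]);d=f["d"]
    w=world("wrist",*np.meshgrid(np.arange(640),np.arange(400)),d,c)-f["t"]
    # tool-relative: points within |y|<14, |x|<60, z in(-25,60)
    for lo,hi in((-62,-30),(-30,-8),(-8,8),(8,30),(30,62)):
        m=(abs(w[...,1])<16)&(w[...,0]>lo)&(w[...,0]<hi)&(w[...,2]>(-1 if n!="w2" else -20))&(d>0)
        q=w[m]
        if len(q): print(n,lo,hi,len(q),"z min/5pct",q[:,2].min().round(1),np.percentile(q[:,2],3).round(1),"x",q[:,0].min().round(),q[:,0].max().round(),"y",q[:,1].max().round(1))
```

```text
w2 -62 -30 6584 z min/5pct 21.2 28.0 x -62.0 -31.0 y 16.0
w2 -30 -8 1756 z min/5pct 80.6 81.7 x -28.0 -8.0 y 16.0
w2 -8 8 2717 z min/5pct 80.8 82.7 x -8.0 8.0 y 14.5
w2 8 30 1331 z min/5pct 80.4 82.0 x 8.0 30.0 y 16.0
w2 30 62 8266 z min/5pct 22.1 29.8 x 30.0 62.0 y 16.0
w3 -62 -30 8621 z min/5pct 55.7 64.2 x -62.0 -30.0 y 15.7
w3 -30 -8 3608 z min/5pct 16.2 26.2 x -30.0 -8.0 y 16.0
w3 -8 8 5323 z min/5pct 12.7 20.0 x -8.0 8.0 y 16.0
w3 8 30 3762 z min/5pct 16.2 28.6 x 8.0 30.0 y 16.0
w3 30 62 8304 z min/5pct 57.5 65.0 x 30.0 61.0 y 15.8Traceback (most recent call last):
  File "<stdin>", line 4, in <module>
    raise KeyError(f"{key} is not a file in the archive") from None
KeyError: 't is not a file in the archive'
```

The tips measure about 12 mm behind the reported TCP when shut and 21 mm behind when open. That disagrees with the sheet by about 33 mm, and the ring's height confirms it. The close therefore happened in free air about 15 mm above the ring. I'll reopen and go lower, using the measured geometry.

Call:
carry_out --travel '[[0,0,0],[0,0,0],[0,0,0],[0,0,0],[6,0,-0.3],[8,0,-0.2],[8,0,0],[6,0,0],[3,0,0],[1,0,0]]' --rot '[[0,0,0],[0,0,0],[0,0,0],[0,0,0],[0,0,0],[0,0,0],[0,0,0],[0,0,0],[0,0,0],[0,0,0]]' --fingers 0

```text
clock: 8.1
tool_pos: [590.2, -175.5, -10.2]
tcp_rot: [0.708, -0.002, 0.706, 0.001]
ft_force: [-0.4, -0.2, -0.8]
gripper_width: 85.2
```

```bash
python3 look.py w4; python3 ring.py w4 591 -175 22
```

```text
[ 590.2 -175.5  -10.2] [ 0.7078 -0.0016  0.7064  0.0012] 8.1 85.2 [-0.4 -0.2 -0.8]
n 4662 mean [ 590.9 -175.1   20.9] enc [ 591.  -176.6] 23.4
tcp [ 590.2 -175.5  -10.2] tilt correction (rotvec deg, tool)
[0.22 0.11 0.03]
tool delta [0.  0.5 0.7]
```

View pics/w4.png

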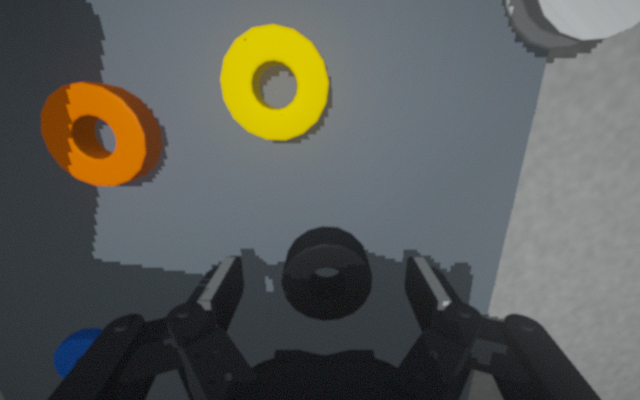

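The ring at (326,274) sits between the open fingers, with no contact force. Closing now.

Call:
carry_out --travel '[[-1,0,0.5],[0,0,0],[0,0,0],[0,0,0],[0,0,0],[0,0,0],[0,0,0],[0,0,0],[0,0,0],[0,0,0]]' --rot '[[0,0,0],[0,0,0],[0,0,0],[0,0,0],[0,0,0],[0,0,0],[0,0,0],[0,0,0],[0,0,0],[0,0,0]]' --fingers 1 --newtons 60

```text
clock: 9.4
tool_pos: [591.2, -175.7, -8.0]
tcp_rot: [0.708, -0.002, 0.706, 0.001]
ft_force: [0.5, 0.3, -0.1]
gripper_width: 44.4
```

Call:
carry_out --travel '[[-15,0,0],[-30,5,0],[-30,25,-4],[-22,45,-6],[-3,55,-7],[0,55,-7],[0,55,-7],[0,55,-6],[0,40,-4],[0,20,-2]]' --rot '[[0,0,0],[0,0,0],[0,0,0],[0,0,0],[0,0,0],[0,0,0],[0,0,0],[0,0,0],[0,0,0],[0,0,0]]'

```text
clock: 10.65
tool_pos: [547.9, 189.0, 105.8]
tcp_rot: [0.712, 0.0, 0.702, 0.0]
ft_force: [-0.6, -0.7, -2.0]
gripper_width: 44.2
```

```bash
python3 look.py w5
```

```text
[547.9 189.  105.8] [7.119e-01 1.000e-04 7.023e-01 4.000e-04] 10.65 44.2 [-0.6 -0.7 -2. ]
```

View pics/w5.png

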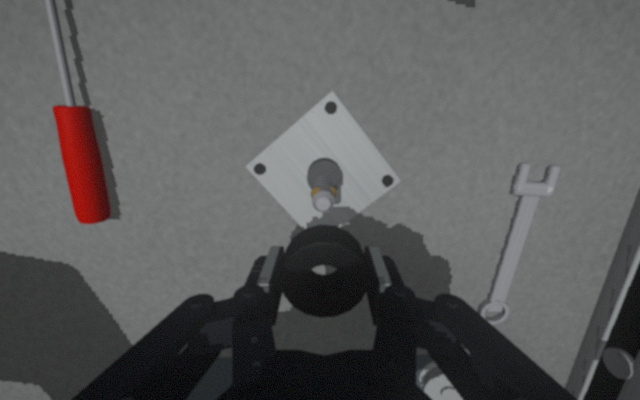

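The black ring is held squarely at (325,270), and the spindle tip shows at (322,200). I'll measure both in this frame.

```bash
cat > rel.py <<'E'
import sys
from h import *
from scipy.spatial.transform import Rotation as R
n=sys.argv[1]; top=float(sys.argv[2])  # expected ring-top height above TCP
f=np.load(f"pics/{n}.npz");c=dict(K=f["K"],view=f["view"]);d=f["d"];t=f["t"]
Rt=R.from_quat(f["q"],scalar_first=True); R0=R.from_quat([.70710678,0,.70710678,0],scalar_first=True)
w=world("wrist",*np.meshgrid(np.arange(640),np.arange(400)),d,c)
L=Rt.inv().apply((w-t).reshape(-1,3)).reshape(w.shape) # tool coords
m=(abs(L[...,0]+top)<4)&(np.hypot(L[...,1],L[...,2])<27)&(d>0)
q=L[m];cc=cv2.minEnclosingCircle(q[:,1:].astype(np.float32))
print("ring top tool:n",len(q),"mean",q.mean(0).round(1),"enc yz",np.round(cc[0],1),round(cc[1],1))
A=np.c_[q[:,1:],np.ones(len(q))];k=np.linalg.lstsq(A,q[:,0],rcond=None)[0];print("tilt deg (dx/dy,dx/dz)",np.degrees(k[:2]).round(1))
m=(w[...,2]>70)&(w[...,2]<77)&(np.hypot(w[...,0]-547,w[...,1]-209)<12)
q=w[m]
if len(q): print("tip n",len(q),"mid",((q.max(0)+q.min(0))/2).round(1),"mean",q.mean(0).round(1))
print("tilt fix",(Rt.inv()*R0).as_rotvec(degrees=True).round(2))
E
python3 rel.py w5 -30; python3 rel.py w5 30;  python3 - <<'E'
from h import *
f=np.load("pics/w5.npz");c=dict(K=f["K"],view=f["view"])
print("tip ray",rayz("wrist",322,200,74,c).round(1))
cv2.imwrite("pics/w5z.png",cv2.resize(f["p"][140:340,230:430,::-1],None,fx=3,fy=3,interpolation=cv2.INTER_CUBIC))
E
```

```text
ring top tool:n 203 mean [32.7 20.8 -1.5] enc yz [20.8 -1.7] 6.3
tilt deg (dx/dy,dx/dz) [1.8 1.3]
tip n 270 mid [547.  209.9  72.2] mean [546.7 210.1  72.5]
tilt fix [ 0.02  0.78 -0.04]
ring top tool:n 4941 mean [-29.1   2.5  -0.5] enc yz [2.7 0. ] 25.7
tilt deg (dx/dy,dx/dz) [0.3 0.1]
tip n 270 mid [547.  209.9  72.2] mean [546.7 210.1  72.5]
tilt fix [ 0.02  0.78 -0.04]
tip ray [546.6 211.8  74. ]
```

View pics/w5z.png

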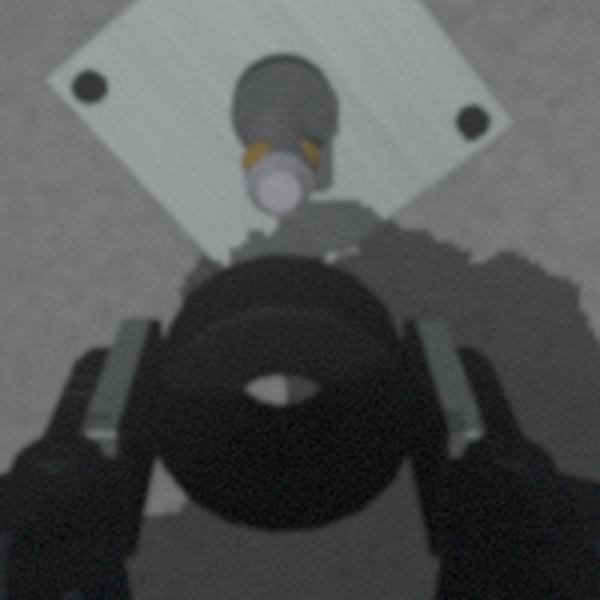

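Call:
carry_out --travel '[[0,8,-0.4],[0,7,-0.4],[0,4,0],[6,1.3,0],[7,0,0],[7,0,0],[6,0,0],[4,0,0],[2,0,0],[0,0,0]]' --rot '[[0,0.78,0],[0,0,0],[0,0,0],[0,0,0],[0,0,0],[0,0,0],[0,0,0],[0,0,0],[0,0,0],[0,0,0]]'

```text
clock: 11.95
tool_pos: [547.2, 210.1, 72.5]
tcp_rot: [0.707, 0.001, 0.707, 0.0]
ft_force: [0.4, -0.3, -0.3]
gripper_width: 43.9
```

```bash
python3 look.py w6;python3 rel.py w6 30
python3 - <<'E'
from h import *
f=np.load("pics/w6.npz")
a=cv2.resize(f["p"][160:360,230:430,::-1],None,fx=2.9,fy=2.9,interpolation=cv2.INTER_CUBIC)
cv2.imwrite("pics/w6z.png",a)
E
```

```text
[547.2 210.1  72.5] [7.068e-01 7.000e-04 7.074e-01 0.000e+00] 11.95 43.9 [ 0.4 -0.3 -0.3]
ring top tool:n 4938 mean [-29.2   1.   -0.4] enc yz [2.1 0. ] 26.1
tilt deg (dx/dy,dx/dz) [0.2 0.1]
tilt fix [-0.05 -0.04 -0.06]
```

View pics/w6z.png

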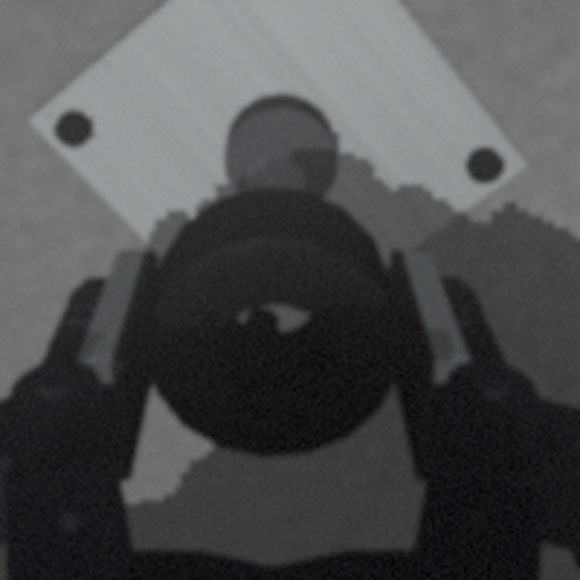

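Call:
carry_out --travel '[[1,-0.8,0],[1.5,0,0],[1.5,0,0],[1.5,0,0],[1.5,0,0],[1.5,0,0],[1,0,0],[1,0,0],[0,0,0],[0,0,0]]' --rot '[[0,0,0],[0,0,0],[0,0,0],[0,0,0],[0,0,0],[0,0,0],[0,0,0],[0,0,0],[0,0,0],[0,0,0]]'

```text
clock: 13.25
tool_pos: [547.5, 209.5, 61.8]
tcp_rot: [0.707, 0.001, 0.707, 0.0]
ft_force: [-0.2, -0.4, -0.4]
gripper_width: 43.9
```

Call:
carry_out --travel '[[0.7,0,0],[0.7,0,0],[0.7,0,0],[0.7,0,0],[0.7,0,0],[0.7,0,0],[0.7,0,0],[0.7,0,0],[0,0,0],[0,0,0]]' --rot '[[0,0,0],[0,0,0],[0,0,0],[0,0,0],[0,0,0],[0,0,0],[0,0,0],[0,0,0],[0,0,0],[0,0,0]]'

```text
clock: 14.5
tool_pos: [547.3, 209.9, 55.9]
tcp_rot: [0.707, 0.001, 0.707, 0.001]
ft_force: [-0.3, 2.3, -0.4]
gripper_width: 44.1
```

Call:
carry_out --travel '[[0.7,0.6,0],[0.8,0.3,0],[0.8,0,0],[0.8,0,0],[0.8,0,0],[0.8,0,0],[0.8,0,0],[0.8,0,0],[0,0,0],[0,0,0]]' --rot '[[0,0,0],[0,0,0],[0,0,0],[0,0,0],[0,0,0],[0,0,0],[0,0,0],[0,0,0],[0,0,0],[0,0,0]]'

```text
clock: 15.75
tool_pos: [547.5, 210.2, 49.3]
tcp_rot: [0.707, 0.001, 0.707, -0.0]
ft_force: [-0.2, -1.3, 1.1]
gripper_width: 44.2
```

Call:
carry_out --travel '[[1.5,0,0],[2,0,0],[2,0,0],[2,0,0],[2,0,0],[2,0,0],[2,0,0],[2,0,0],[1,0,0],[0,0,0]]' --rot '[[0,0,0],[0,0,0],[0,0,0],[0,0,0],[0,0,0],[0,0,0],[0,0,0],[0,0,0],[0,0,0],[0,0,0]]'

```text
clock: 17.0
tool_pos: [548.1, 210.1, 32.0]
tcp_rot: [0.708, 0.001, 0.707, -0.0]
ft_force: [-0.6, -0.6, 1.8]
gripper_width: 43.9
```

Call:
carry_out --travel '[[1.5,0,0],[2,0,0],[2,0,0],[2,0,0],[1.5,0,0],[1.5,0,0],[1,0,0],[1,0,0],[0.7,0,0],[0.5,0,0]]' --rot '[[0,0,0],[0,0,0],[0,0,0],[0,0,0],[0,0,0],[0,0,0],[0,0,0],[0,0,0],[0,0,0],[0,0,0]]'

```text
clock: 18.25
tool_pos: [547.7, 209.5, 17.3]
tcp_rot: [0.707, 0.0, 0.707, -0.001]
ft_force: [-0.7, -3.0, 0.0]
gripper_width: 44.5
```

```bash
python3 look.py w7;python3 rel.py w7 30
```

```text
[547.7 209.5  17.3] [ 7.074e-01  4.000e-04  7.069e-01 -6.000e-04] 18.25 44.5 [-0.7 -3.   0. ]
ring top tool:n 4231 mean [-29.1   4.5  -0.4] enc yz [ 2.3 -0. ] 26.0
tilt deg (dx/dy,dx/dz) [0.9 0.2]
tip n 658 mid [547.  208.8  72.3] mean [547.1 209.3  72.3]
tilt fix [-0.08  0.04  0.02]
```

View pics/w7.png

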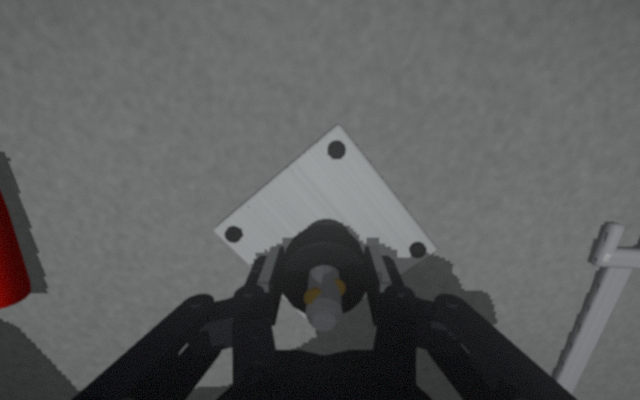

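The black ring is threaded, with the spindle through its bore at (322,300). I'll push on until it stops hard.

Call:
carry_out --travel '[[0.8,0,0],[0.8,0,0],[1,0,0],[1,0,0],[1,0,0],[1,0,0],[1,0,0],[1,0,0],[1,0,0],[1,0,0]]' --rot '[[0,0,0],[0,0,0],[0,0,0],[0,0,0],[0,0,0],[0,0,0],[0,0,0],[0,0,0],[0,0,0],[0,0,0]]'

```text
clock: 19.55
tool_pos: [547.9, 209.5, 16.8]
tcp_rot: [0.709, 0.001, 0.705, -0.0]
ft_force: [-7.3, -5.8, 17.6]
gripper_width: 44.2
```

Call:
carry_out --travel '[[-0.5,0,0],[0,0,0],[0,0,0],[0,0,0],[-10,0,0],[-25,0,0],[-30,0,0],[-20,0,0],[-5,-5,0],[0,0,0]]' --rot '[[0,0,0],[0,0,0],[0,0,0],[0,0,0],[0,0,0],[0,0,0],[0,0,0],[0,0,0],[0,0,0],[0,0,0]]' --fingers 0

```text
clock: 20.8
tool_pos: [547.7, 204.8, 112.2]
tcp_rot: [0.71, 0.001, 0.705, 0.001]
ft_force: [-0.1, -0.0, 0.0]
gripper_width: 85.5
```

```bash
python3 look.py w8;python3 ring.py w8 548 213 47
```

```text
[547.7 204.8 112.2] [0.7096 0.0015 0.7046 0.0009] 20.8 85.5 [-0.1 -0.   0. ]
n 1681 mean [546.2 209.1  45.7] enc [546.4 206.8] 22.8
tcp [547.7 204.8 112.2] tilt correction (rotvec deg, tool)
[-0.05  0.4  -0.19]
tool delta [ 0.   4.4 -1.5]
```

View pics/w8.png

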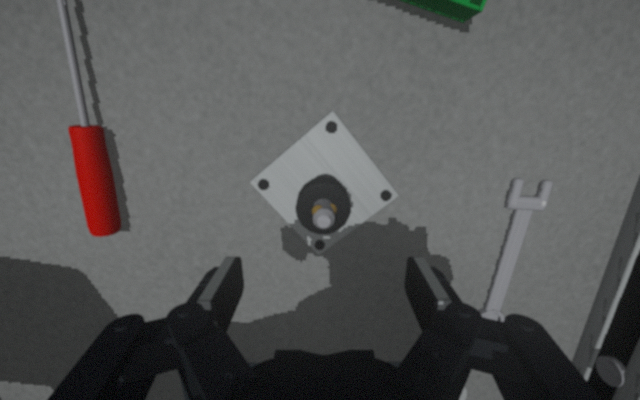

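Call:
carry_out --travel '[[0,-30,-6],[0,-50,-10],[0,-55,-11],[10,-55,-11],[20,-50,-10],[25,-35,-7],[20,-15,-4],[10,-7,0],[5,-1,0],[0,0,0]]' --rot '[[0,0,0],[0,0,0],[0,0,0],[0,0,0],[0,0,0],[0,0,0],[0,0,0],[0,0,0],[0,0,0],[0,0,0]]' --fingers 0.25

```text
clock: 22.1
tool_pos: [483.2, -100.4, 11.6]
tcp_rot: [0.707, 0.001, 0.708, 0.002]
ft_force: [-0.0, -0.6, -0.8]
gripper_width: 63.9
```

```bash
python3 look.py w9;python3 ring.py w9 487.5 -105 15
```

```text
[ 483.2 -100.4   11.6] [0.7067 0.0012 0.7075 0.0016] 22.1 63.9 [-0.  -0.6 -0.8]
n 3359 mean [ 487.9 -104.2   14.2] enc [ 488.  -105.9] 23.3
tcp [ 483.2 -100.4   11.6] tilt correction (rotvec deg, tool)
[ 0.03 -0.07 -0.22]
tool delta [-0.  -3.9  4.6]
```

View pics/w9.png

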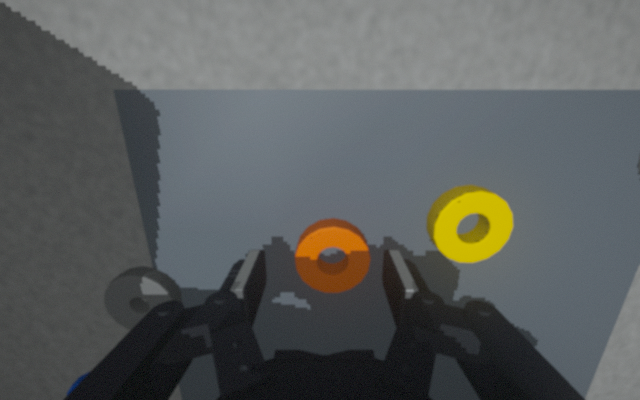

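The orange ring at (333,257) lies between the fingers, and yellow and grey are clear of them.

Call:
carry_out --travel '[[0,-2.5,2.5],[0,-1.6,1.8],[0,-0.3,0.3],[4,0,0],[5,0,0],[5,0,0],[3.5,0,0],[2,0,0],[0.6,0,0],[0,0,0]]' --rot '[[0,0,0],[0,0,0],[0,0,0],[0,0,0],[0,0,0],[0,0,0],[0,0,0],[0,0,0],[0,0,0],[0,0,0]]'

```text
clock: 23.4
tool_pos: [489.5, -104.0, -8.7]
tcp_rot: [0.707, 0.0, 0.707, 0.002]
ft_force: [-0.1, 0.2, 0.7]
gripper_width: 64.1
```

Call:
carry_out --travel '[[0,-1,-1],[0,0,0],[0,0,0],[0,0,0],[0,0,0],[0,0,0],[-5,0,0],[-15,0,0],[-25,0,0],[-30,0,0]]' --rot '[[0,0,0],[0,0,0],[0,0,0],[0,0,0],[0,0,0],[0,0,0],[0,0,0],[0,0,0],[0,0,0],[0,0,0]]' --fingers 1 --newtons 60

```text
clock: 24.65
tool_pos: [487.1, -105.2, 70.0]
tcp_rot: [0.707, 0.001, 0.707, 0.002]
ft_force: [0.8, 0.5, -0.6]
gripper_width: 43.5
```

```bash
python3 look.py w10;python3 rel.py w10 23
```

```text
[ 487.1 -105.2   70. ] [7.068e-01 5.000e-04 7.074e-01 2.400e-03] 24.65 43.5 [ 0.8  0.5 -0.6]
ring top tool:n 4737 mean [-25.3   1.4   1.1] enc yz [ 1.9 -0. ] 26.2
tilt deg (dx/dy,dx/dz) [ 1.6 -0.3]
tilt fix [ 0.15 -0.06 -0.24]
```

View pics/w10.png

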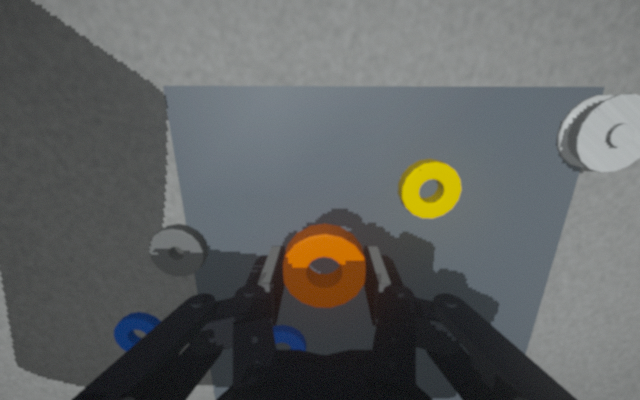

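Call:
carry_out --travel '[[-12,30,6],[-3,50,10],[0,55,11],[0,55,11],[0,50,10],[0,35,6],[0,18,3],[0,8,2],[0,3,0],[0,0,0]]' --rot '[[0.15,0,-0.24],[0,0,0],[0,0,0],[0,0,0],[0,0,0],[0,0,0],[0,0,0],[0,0,0],[0,0,0],[0,0,0]]'

```text
clock: 25.95
tool_pos: [552.9, 205.6, 99.3]
tcp_rot: [0.712, 0.001, 0.702, -0.002]
ft_force: [0.4, -1.0, -0.6]
gripper_width: 43.6
```

```bash
python3 look.py w11;python3 rel.py w11 23
python3 - <<'E'
from h import *
f=np.load("pics/w11.npz")
cv2.imwrite("pics/w11z.png",cv2.resize(f["p"][160:360,230:430,::-1],None,fx=2.9,fy=2.9,interpolation=cv2.INTER_CUBIC))
E
```

```text
[552.9 205.6  99.3] [ 0.7123  0.0011  0.7019 -0.0019] 25.95 43.6 [ 0.4 -1.  -0.6]
ring top tool:n 4501 mean [-21.8   1.1  -0.5] enc yz [ 2.1 -0. ] 26.1
tilt deg (dx/dy,dx/dz) [0.5 0.1]
tip n 82 mid [546.2 211.5  72.2] mean [546.2 212.3  71.5]
tilt fix [-0.24  0.84  0.07]
```

View pics/w11z.png

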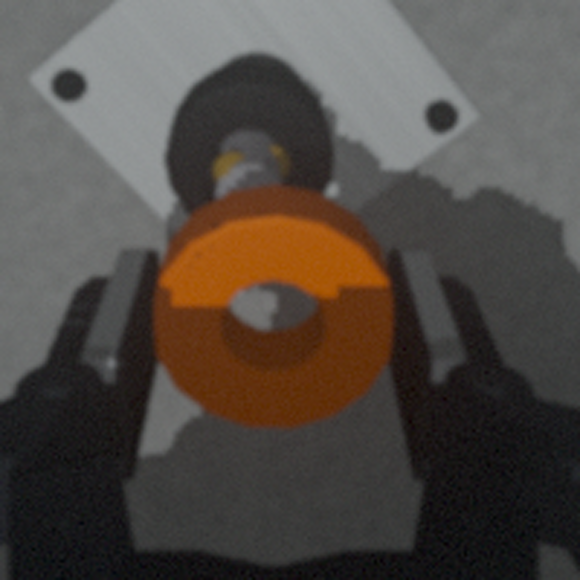

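Call:
carry_out --travel '[[0,2,-2.5],[0,1.5,-2.3],[0,0.5,-0.7],[6,0,0],[7,0,0],[7,0,0],[6,0,0],[3,0,0],[1.5,0,0],[0,0,0]]' --rot '[[-0.24,0.84,0.07],[0,0,0],[0,0,0],[0,0,0],[0,0,0],[0,0,0],[0,0,0],[0,0,0],[0,0,0],[0,0,0]]'

```text
clock: 27.25
tool_pos: [546.7, 208.2, 66.2]
tcp_rot: [0.706, 0.0, 0.708, -0.001]
ft_force: [0.1, -0.2, -0.9]
gripper_width: 43.3
```

Call:
carry_out --travel '[[0,1.3,0.7],[1,0,0],[1,0,0],[1,0,0],[1,0,0],[1,0,0],[1,0,0],[1,0,0],[1,0,0],[0,0,0]]' --rot '[[0,-0.15,0.1],[0,0,0],[0,0,0],[0,0,0],[0,0,0],[0,0,0],[0,0,0],[0,0,0],[0,0,0],[0,0,0]]'

```text
clock: 28.5
tool_pos: [547.7, 209.7, 58.1]
tcp_rot: [0.708, 0.001, 0.707, 0.0]
ft_force: [-0.7, -0.1, -0.7]
gripper_width: 43.3
```

Call:
carry_out --travel '[[1,0,0],[1,0,0],[1,0,0],[1,0,0],[1.5,0,0],[1.5,0,0],[1.5,0,0],[1.5,0,0],[1.5,0,0],[0,0,0]]' --rot '[[0,0,0],[0,0,0],[0,0,0],[0,0,0],[0,0,0],[0,0,0],[0,0,0],[0,0,0],[0,0,0],[0,0,0]]'

```text
clock: 29.75
tool_pos: [547.8, 209.7, 46.1]
tcp_rot: [0.708, 0.001, 0.706, 0.0]
ft_force: [-0.4, 0.1, 1.0]
gripper_width: 43.3
```

Call:
carry_out --travel '[[1,0,0],[1.5,0,0],[1.5,0,0],[1.2,0,0],[1,0,0],[1,0,0],[1,0,0],[1,0,0],[1,0,0],[1,0,0]]' --rot '[[0,0,0],[0,0,0],[0,0,0],[0,0,0],[0,0,0],[0,0,0],[0,0,0],[0,0,0],[0,0,0],[0,0,0]]'

```text
clock: 31.0
tool_pos: [548.3, 209.7, 39.0]
tcp_rot: [0.709, 0.002, 0.705, 0.0]
ft_force: [-6.5, -3.0, 20.1]
gripper_width: 43.3
```

Call:
carry_out --travel '[[0.8,0,-0.4],[1,0,0],[1,0,0],[1,0,0],[1.2,0,0],[1.2,0,0],[1.2,0,0],[1.2,0,0],[1.2,0,0],[1.2,0,0]]' --rot '[[0,0.2,0],[0,0,0],[0,0,0],[0,0,0],[0,0,0],[0,0,0],[0,0,0],[0,0,0],[0,0,0],[0,0,0]]'

```text
clock: 32.25
tool_pos: [548.3, 209.7, 38.9]
tcp_rot: [0.71, 0.002, 0.704, 0.001]
ft_force: [-9.3, -4.3, 25.8]
gripper_width: 43.1
```

```bash
python3 look.py w12;python3 rel.py w12 22; python3 ring.py w12 547 208 62;python3 - <<'E'
from h import *
f=np.load("pics/w12.npz")
cv2.imwrite("pics/w12z.png",cv2.resize(f["p"][160:360,230:430,::-1],None,fx=2.9,fy=2.9,interpolation=cv2.INTER_CUBIC))
E
```

```text
[548.3 209.7  38.9] [0.71   0.0025 0.7042 0.0012] 32.25 43.1 [-9.3 -4.3 25.8]
ring top tool:n 4382 mean [-22.    2.7  -0.3] enc yz [ 2.6 -0. ] 26.0
tilt deg (dx/dy,dx/dz) [1.  0.3]
tip n 499 mid [547.1 208.8  72.2] mean [546.9 209.2  72.3]
tilt fix [-0.11  0.47 -0.3 ]
n 4353 mean [547.6 212.1  61.1] enc [547.  216.9] 33.8
tcp [548.3 209.7  38.9] tilt correction (rotvec deg, tool)
[-0.11  0.47 -0.3 ]
tool delta [ 0.   2.4 -0.8]
```

View pics/w12z.png

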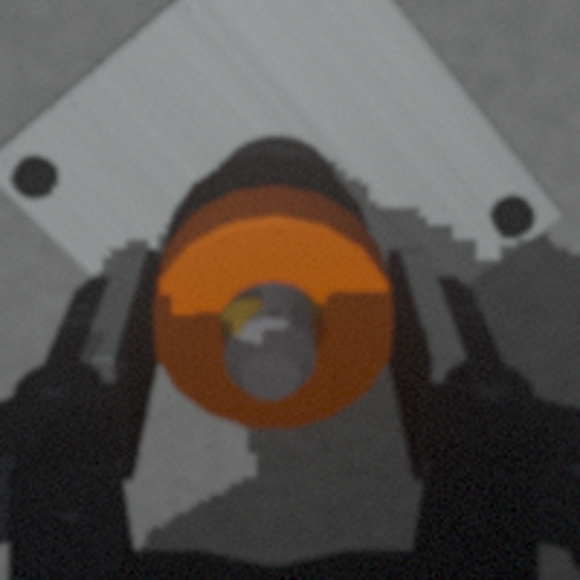

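It stopped hard with the top reading 61 (expected 62, and the camera reads about 1 mm low), so it's seated. Releasing.

Call:
carry_out --travel '[[-0.5,0,0],[0,0,0],[0,0,0],[0,0,0],[-10,0,0],[-25,0,0],[-25,0,0],[-15,0,0],[-3,-3,0],[0,0,0]]' --rot '[[0,0.4,-0.3],[0,0,0],[0,0,0],[0,0,0],[0,0,0],[0,0,0],[0,0,0],[0,0,0],[0,0,0],[0,0,0]]' --fingers 0

```text
clock: 33.55
tool_pos: [547.9, 206.5, 120.4]
tcp_rot: [0.707, 0.001, 0.707, -0.001]
ft_force: [-0.1, -0.6, -0.2]
gripper_width: 85.2
```

```bash
python3 look.py w13;python3 ring.py w13 547 208 62
```

```text
[547.9 206.5 120.4] [ 7.072e-01  6.000e-04  7.070e-01 -7.000e-04] 33.55 85.2 [-0.1 -0.6 -0.2]
n 1947 mean [547.5 210.4  61.1] enc [547.4 208.9] 22.9
tcp [547.9 206.5 120.4] tilt correction (rotvec deg, tool)
[-0.1   0.02  0.01]
tool delta [-0.   3.9 -0.4]
```

View pics/w13.png

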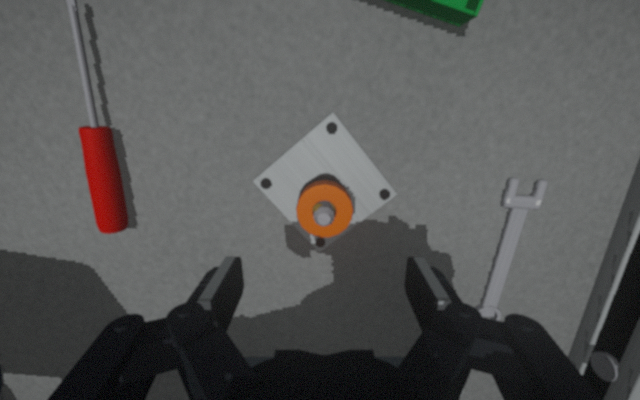

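Run:
```python
from h import *
f=np.load("pics/w11.npz");c=dict(K=f["K"],view=f["view"]);d=f["d"]
w=world("wrist",*np.meshgrid(np.arange(640),np.arange(400)),d,c)-f["t"]
for a,b in((-35,-24),(24,35)):
    m=(w[...,0]>a)&(w[...,0]<b)&(abs(w[...,1])<14)&(w[...,2]>0)&(w[...,2]<60)
    print(np.percentile(w[m][:,2],[0,1,3,10]).round(1))
```

```text
[15.4 16.3 18.6 23.3]
[15.9 17.9 19.5 23.4]
```

Call:
carry_out --travel '[[0,-35,-8],[0,-58,-13],[0,-60,-14],[0,-60,-14],[5,-60,-14],[15,-60,-13],[25,-50,-12],[25,-30,-7],[15,-17,-3],[8,-5,0]]' --rot '[[0,0,0],[0,0,0],[0,0,0],[0,0,0],[0,0,0],[0,0,0],[0,0,0],[0,0,0],[0,0,0],[0,0,0]]'

```text
clock: 34.85
tool_pos: [442.9, -236.1, 18.7]
tcp_rot: [0.705, 0.001, 0.71, 0.0]
ft_force: [-0.5, 1.0, -0.2]
gripper_width: 85.1
```

```bash
python3 look.py w14;python3 ring.py w14 447 -244 10
```

```text
[ 442.9 -236.1   18.7] [7.047e-01 5.000e-04 7.095e-01 0.000e+00] 34.85 85.1 [-0.5  1.  -0.2]
n 2778 mean [ 446.  -244.6    8.4] enc [ 445.8 -245.8] 23.1
tcp [ 442.9 -236.1   18.7] tilt correction (rotvec deg, tool)
[-0.04 -0.39 -0.04]
tool delta [-0.  -8.5  3.1]
```

View pics/w14.png

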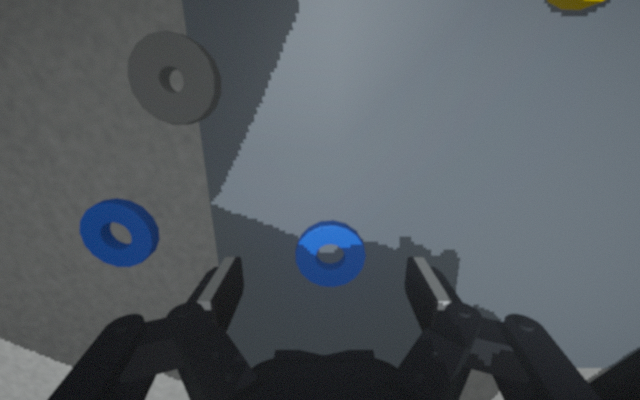

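The target blue ring (the far one) is at (331,254) between the fingers; the other blue ring is well to the left.

Call:
carry_out --travel '[[0,-5,1.8],[0,-3,1],[0,-1,0.2],[6,0,0],[7,0,0],[7,0,0],[5,0,0],[2.5,0,0],[1,0,0],[0,0,0]]' --rot '[[0,-0.39,0],[0,0,0],[0,0,0],[0,0,0],[0,0,0],[0,0,0],[0,0,0],[0,0,0],[0,0,0],[0,0,0]]'

```text
clock: 36.15
tool_pos: [447.2, -243.5, -11.5]
tcp_rot: [0.707, -0.001, 0.707, 0.001]
ft_force: [0.2, -0.5, 0.5]
gripper_width: 85.2
```

Call:
carry_out --travel '[[0,-1.4,-1.2],[0,0,0],[0,0,0],[0,0,0],[0,0,0],[0,0,0],[0,0,0],[-5,0,0],[-15,0,0],[-25,0,0]]' --rot '[[0,0,0],[0,0,0],[0,0,0],[0,0,0],[0,0,0],[0,0,0],[0,0,0],[0,0,0],[0,0,0],[0,0,0]]' --fingers 1 --newtons 60

```text
clock: 37.4
tool_pos: [445.2, -244.7, 35.7]
tcp_rot: [0.707, -0.0, 0.707, 0.001]
ft_force: [0.3, 0.6, -0.3]
gripper_width: 42.5
```

```bash
python3 look.py w15;python3 rel.py w15 21.5
```

```text
[ 445.2 -244.7   35.7] [ 7.069e-01 -2.000e-04  7.073e-01  1.500e-03] 37.4 42.5 [ 0.3  0.6 -0.3]
ring top tool:n 4519 mean [-22.6   0.6   0.9] enc yz [1.5 0. ] 26.4
tilt deg (dx/dy,dx/dz) [ 1.1 -0.1]
tilt fix [ 0.14 -0.04 -0.1 ]
```

View pics/w15.png

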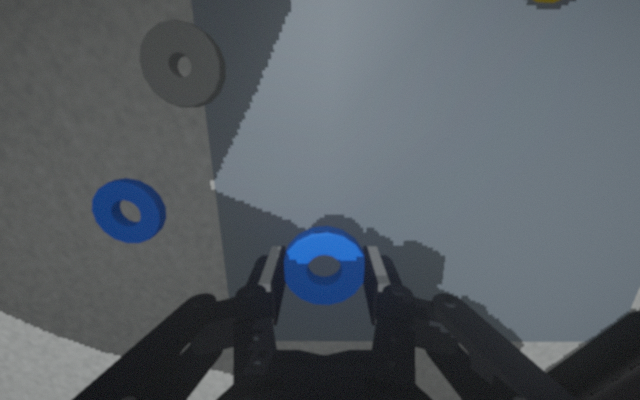

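The blue ring is held flat at (325,267).

Call:
carry_out --travel '[[-25,30,6],[-25,55,12],[-8,58,13],[0,58,14],[0,58,14],[0,58,13],[0,55,12],[0,35,8],[0,20,4],[0,8,2]]' --rot '[[0,0,0],[0,0,0],[0,0,0],[0,0,0],[0,0,0],[0,0,0],[0,0,0],[0,0,0],[0,0,0],[0,0,0]]'

```text
clock: 38.7
tool_pos: [550.3, 202.3, 111.3]
tcp_rot: [0.713, 0.0, 0.701, -0.001]
ft_force: [-0.6, -0.5, -0.2]
gripper_width: 42.6
```

```bash
python3 look.py w16;python3 rel.py w16 21.5
python3 - <<'E'
from h import *
f=np.load("pics/w16.npz")
cv2.imwrite("pics/w16z.png",cv2.resize(f["p"][160:360,230:430,::-1],None,fx=2.9,fy=2.9,interpolation=cv2.INTER_CUBIC))
E
```

```text
[550.3 202.3 111.3] [ 7.133e-01  0.000e+00  7.009e-01 -5.000e-04] 38.7 42.6 [-0.6 -0.5 -0.2]
ring top tool:n 4233 mean [-19.5   1.2  -0.3] enc yz [ 2.4 -0. ] 26.0
tilt deg (dx/dy,dx/dz) [0.1 0. ]
tip n 238 mid [546.8 208.2  72.5] mean [546.9 208.9  72.4]
tilt fix [-0.04  1.    0.04]
```

View pics/w16z.png

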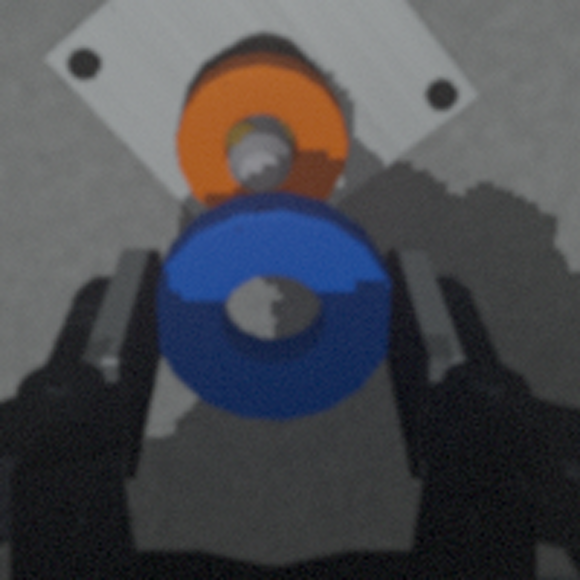

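Call:
carry_out --travel '[[0,3.5,-1.5],[0,2.5,-1],[3,1,-0.3],[8,0,0],[10,0,0],[9,0,0],[7,0,0],[4,0,0],[2,0,0],[0,0,0]]' --rot '[[0,1.0,0],[0,0,0],[0,0,0],[0,0,0],[0,0,0],[0,0,0],[0,0,0],[0,0,0],[0,0,0],[0,0,0]]'

```text
clock: 40.0
tool_pos: [546.8, 206.4, 64.8]
tcp_rot: [0.706, 0.001, 0.708, -0.002]
ft_force: [0.3, 0.6, -0.1]
gripper_width: 42.6
```

Call:
carry_out --travel '[[0,2,0.7],[0,1.1,0],[0.5,0,0],[1,0,0],[1,0,0],[1,0,0],[1,0,0],[1,0,0],[1,0,0],[0,0,0]]' --rot '[[0,-0.15,0.2],[0,0,0],[0,0,0],[0,0,0],[0,0,0],[0,0,0],[0,0,0],[0,0,0],[0,0,0],[0,0,0]]'

```text
clock: 41.25
tool_pos: [548.0, 209.9, 58.4]
tcp_rot: [0.708, 0.003, 0.707, -0.001]
ft_force: [0.0, 0.6, 0.3]
gripper_width: 43.0
```

Call:
carry_out --travel '[[0.7,-0.2,-0.5],[0.7,0,0],[0.7,0,0],[0.7,0,0],[0.8,0,0],[0.8,0,0],[0.8,0,0],[0.8,0,0],[0.8,0,0],[0.8,0,0]]' --rot '[[-0.3,0,-0.1],[0,0,0],[0,0,0],[0,0,0],[0,0,0],[0,0,0],[0,0,0],[0,0,0],[0,0,0],[0,0,0]]'

```text
clock: 42.5
tool_pos: [547.6, 209.9, 51.4]
tcp_rot: [0.708, 0.0, 0.706, 0.001]
ft_force: [-7.2, -1.8, 20.6]
gripper_width: 42.5
```

Call:
carry_out --travel '[[0.8,0,0],[1,0,0],[1,0,0],[1,0,0],[1,0,0],[1.2,0,0],[1.2,0,0],[1.2,0,0],[1.2,0,0],[1.2,0,0]]' --rot '[[0,0,0],[0,0,0],[0,0,0],[0,0,0],[0,0,0],[0,0,0],[0,0,0],[0,0,0],[0,0,0],[0,0,0]]'

```text
clock: 43.75
tool_pos: [547.6, 209.9, 51.4]
tcp_rot: [0.71, 0.001, 0.704, 0.002]
ft_force: [-9.5, -2.7, 21.3]
gripper_width: 42.7
```

```bash
python3 look.py w17;python3 rel.py w17 20.5; python3 ring.py w17 547 208 72;python3 - <<'E'
from h import *
f=np.load("pics/w17.npz")
cv2.imwrite("pics/w17z.png",cv2.resize(f["p"][160:360,230:430,::-1],None,fx=2.9,fy=2.9,interpolation=cv2.INTER_CUBIC))
E
```

```text
[547.6 209.9  51.4] [0.71   0.0009 0.7042 0.0018] 43.75 42.7 [-9.5 -2.7 21.3]
ring top tool:n 4922 mean [-19.6   1.   -0.5] enc yz [2.2 0. ] 26.1
tilt deg (dx/dy,dx/dz) [0.6 0.2]
tip n 921 mid [547.2 209.   72.3] mean [547.2 208.8  71.6]
tilt fix [ 0.07  0.47 -0.22]
n 4857 mean [546.9 210.9  71.1] enc [547.  217.2] 33.7
tcp [547.6 209.9  51.4] tilt correction (rotvec deg, tool)
[ 0.07  0.47 -0.22]
tool delta [-0.   1.  -0.7]
```

View pics/w17z.png

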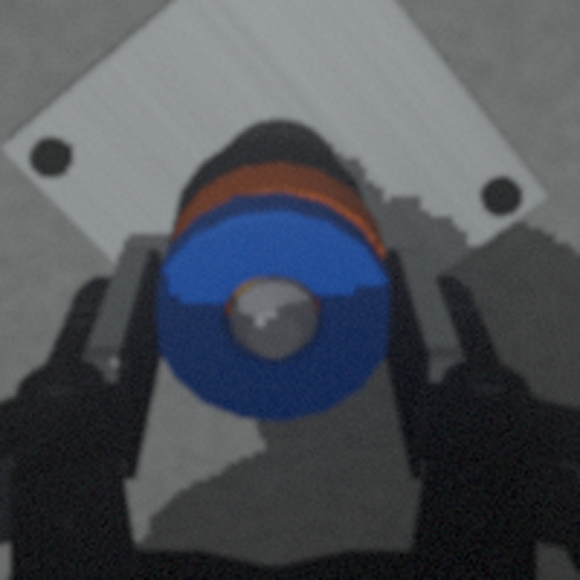

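Call:
carry_out --travel '[[-0.5,0,0],[0,0,0],[0,0,0],[0,0,0],[-8,0,0],[-18,0,0],[-18,0,0],[-10,0,0],[-2,0,0],[0,0,0]]' --rot '[[0,0.4,-0.2],[0,0,0],[0,0,0],[0,0,0],[0,0,0],[0,0,0],[0,0,0],[0,0,0],[0,0,0],[0,0,0]]' --fingers 0

```text
clock: 45.05
tool_pos: [547.6, 209.7, 110.4]
tcp_rot: [0.708, -0.0, 0.707, 0.0]
ft_force: [0.4, 0.1, 0.5]
gripper_width: 85.5
```

```bash
python3 look.py w18;python3 ring.py w18 547 209 72
python3 - <<'E'
from h import *
def fit(n,x,y,z,dz=3):
    f=np.load(f"pics/{n}.npz");c=dict(K=f["K"],view=f["view"]);d=f["d"];p=f["p"].astype(int)
    w=world("wrist",*np.meshgrid(np.arange(640),np.arange(400)),d,c)
    r=np.hypot(w[...,0]-x,w[...,1]-y)
    m=(abs(w[...,2]-z)<dz)&(r<21)&(r>11)
    q=w[m];A=np.c_[q[:,0]-x,q[:,1]-y,np.ones(len(q))];k=np.linalg.lstsq(A,q[:,2],rcond=None)[0]
    print(n,len(q),"slope deg",np.degrees(k[:2]).round(2),"z",k[2].round(2))
fit("w8",546.5,208,46); fit("w13",547.4,209,61); fit("w18",547,209,71)
fit("w2",590.5,-175.5,20.5);
f=np.load("pics/w18.npz")
cv2.imwrite("pics/w18z.png",cv2.resize(f["p"][160:330,230:430,::-1],None,fx=3,fy=3,interpolation=cv2.INTER_CUBIC))
p,d=vision.grab_frame("side");cv2.imwrite("pics/s18z.png",cv2.resize(p[100:210,260:380,::-1],None,fx=5,fy=5,interpolation=cv2.INTER_CUBIC))
E
```

```text
[547.6 209.7 110.4] [ 7.076e-01 -3.000e-04  7.066e-01  4.000e-04] 45.05 85.5 [0.4 0.1 0.5]
n 2600 mean [546.7 210.1  71.3] enc [546.7 209. ] 22.9
tcp [547.6 209.7 110.4] tilt correction (rotvec deg, tool)
[ 0.06  0.08 -0.  ]
tool delta [-0.   0.4 -0.9]
w8 1273 slope deg [ 0.13 -0.11] z 45.76
w13 1472 slope deg [0.81 0.02] z 61.15
w18 1741 slope deg [-0.82  0.86] z 71.4
w2 1874 slope deg [-0.14  0.12] z 20.18
```

View pics/w18z.png

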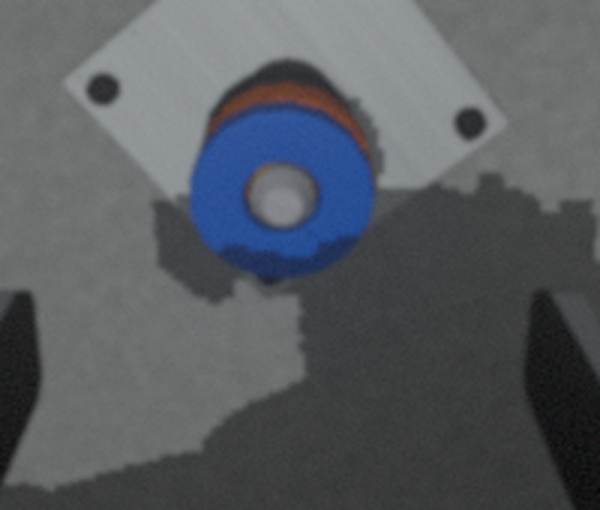

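View pics/s18z.png

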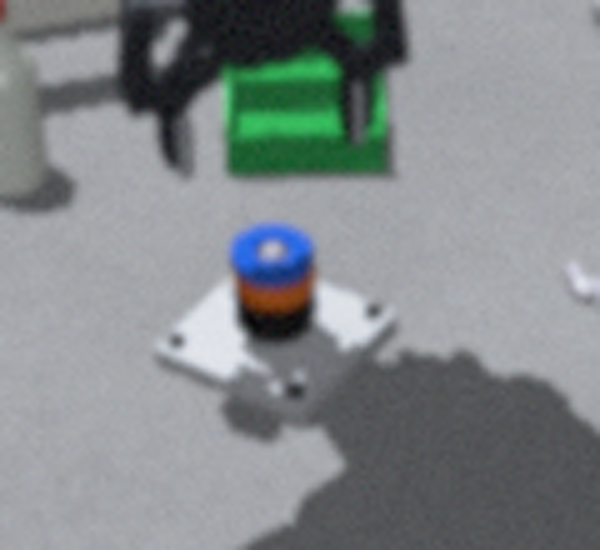

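All three are on, but the blue top shows about 1° of apparent tilt. There's time to level it, so I'll press gently with both fingertips partly closed, one on each side of the bore.

Call:
carry_out --travel '[[0,-0.5,-0.8],[0,0,0],[0,0,0],[4,0,0],[8,0,0],[10,0,0],[8,0,0],[6,0,0],[4,0,0],[1,0,0]]' --rot '[[0,0.08,0],[0,0,0],[0,0,0],[0,0,0],[0,0,0],[0,0,0],[0,0,0],[0,0,0],[0,0,0],[0,0,0]]' --fingers 0.66

```text
clock: 46.4
tool_pos: [545.5, 208.7, 64.4]
tcp_rot: [0.706, -0.001, 0.708, -0.0]
ft_force: [-0.6, 0.1, -0.2]
gripper_width: 29.0
```

```bash
python3 look.py w19
python3 - <<'E'
from h import *
f=np.load("pics/w19.npz")
cv2.imwrite("pics/w19z.png",cv2.resize(f["p"][180:350,230:430,::-1],None,fx=3,fy=3,interpolation=cv2.INTER_CUBIC))
c=dict(K=f["K"],view=f["view"]);d=f["d"]
w=world("wrist",*np.meshgrid(np.arange(640),np.arange(400)),d,c)-f["t"]
for a,b in((-35,-10),(10,35)):
    m=(w[...,0]>a)&(w[...,0]<b)&(w[...,1]>8)&(w[...,1]<14)&(w[...,2]>11)&(w[...,2]<40)
    print(np.percentile(w[m][:,2],[0,1,3,10]).round(1),np.percentile(w[m][:,0],[2,98]).round(1))
E
```

```text
[545.5 208.7  64.4] [ 0.706  -0.0008  0.7082 -0.    ] 46.4 29.0 [-0.6  0.1 -0.2]
[11.5 12.8 13.7 17. ] [-27.6 -14.8]
[11.7 12.9 14.1 17.1] [14.1 26.5]
```

View pics/w19z.png

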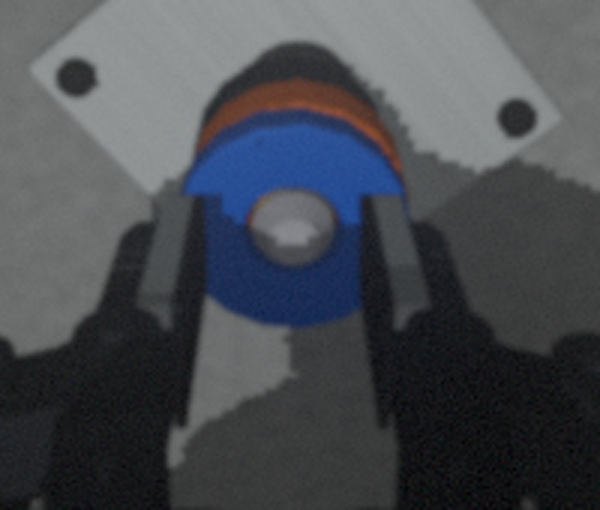

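The fingertips sit about 5 mm above the ring on both sides, clear of the spindle at (290,225).

Call:
carry_out --travel '[[0.6,0.2,1.3],[0.7,0,0],[0.7,0,0],[0.7,0,0],[0.7,0,0],[0.7,0,0],[0.8,0,0],[0.8,0,0],[0.8,0,0],[0.8,0,0]]' --rot '[[0.1,-0.17,0],[0,0,0],[0,0,0],[0,0,0],[0,0,0],[0,0,0],[0,0,0],[0,0,0],[0,0,0],[0,0,0]]'

```text
clock: 47.7
tool_pos: [547.5, 209.2, 61.2]
tcp_rot: [0.708, 0.0, 0.706, -0.0]
ft_force: [-5.3, -2.5, 14.0]
gripper_width: 29.0
```

Call:
carry_out --travel '[[1,0,-0.2],[1,0,0],[1.2,0,0],[1.2,0,0],[1.2,0,0],[1.2,0,0],[1.2,0,0],[1.2,0,0],[1.2,0,0],[1.2,0,0]]' --rot '[[0,0.15,0],[0,0.1,0],[0,0.1,0],[0,0.1,0],[0,0.1,0],[0,0,0],[0,0,0],[0,0,0],[0,0,0],[0,0,0]]'

```text
clock: 48.95
tool_pos: [547.5, 209.3, 61.1]
tcp_rot: [0.707, 0.001, 0.707, 0.001]
ft_force: [-8.6, -2.9, 20.4]
gripper_width: 29.2
```

Call:
carry_out --travel '[[-1,0,0],[-4,0,0],[-10,0,0],[-20,0,0],[-25,0,0],[-20,0,0],[-10,0,0],[-3,0,0],[0,0,0],[0,0,0]]' --rot '[[0,0,0],[0,0,0],[0,0,0],[0,0,0],[0,0,0],[0,0,0],[0,0,0],[0,0,0],[0,0,0],[0,0,0]]'

```text
clock: 50.2
tool_pos: [547.1, 208.8, 158.2]
tcp_rot: [0.707, 0.001, 0.707, 0.001]
ft_force: [0.4, 0.2, 0.4]
gripper_width: 29.1
```

```bash
python3 look.py w20
python3 - <<'E'
from h import *
def fit(n,x,y,z,dz=3):
    f=np.load(f"pics/{n}.npz");c=dict(K=f["K"],view=f["view"]);d=f["d"]
    w=world("wrist",*np.meshgrid(np.arange(640),np.arange(400)),d,c)
    r=np.hypot(w[...,0]-x,w[...,1]-y)
    m=(abs(w[...,2]-z)<dz)&(r<21)&(r>11)
    q=w[m];A=np.c_[q[:,0]-x,q[:,1]-y,np.ones(len(q))];k=np.linalg.lstsq(A,q[:,2],rcond=None)[0]
    s=(q[:,2]-A@k).std();cov=np.sqrt(np.diag(np.linalg.inv(A.T@A)))*s
    print(n,len(q),"slope deg",np.degrees(k[:2]).round(2),"+-",np.degrees(cov[:2]).round(2),"z",k[2].round(2))
fit("w18",547,209,71);fit("w20",547,209,71)
f=np.load("pics/w20.npz");c=dict(K=f["K"],view=f["view"]);d=f["d"]
w=world("wrist",*np.meshgrid(np.arange(640),np.arange(400)),d,c)
m=(abs(w[...,2]-11)<4)&(abs(w[...,0]-549)<65)&(w[...,1]>232)&(w[...,1]<275);q=w[m]
print("plate z",np.median(q[:,2]))
p,d=vision.grab_frame("scene");cv2.imwrite("pics/sc20.png",p[:,:,::-1])
E
```

```text
[547.1 208.8 158.2] [7.072e-01 1.300e-03 7.070e-01 6.000e-04] 50.2 29.1 [0.4 0.2 0.4]
w18 1741 slope deg [-0.82  0.86] +- [0.07 0.07] z 71.4
w20 1199 slope deg [-0.11  0.23] +- [0.09 0.09] z 70.99
plate z 10.983655667076977
```

View pics/w20.png

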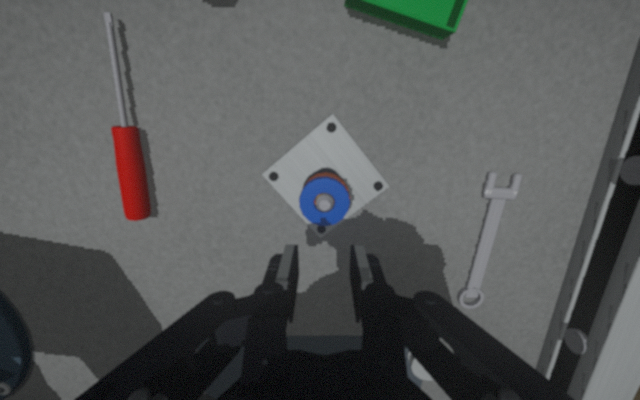

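View pics/sc20.png

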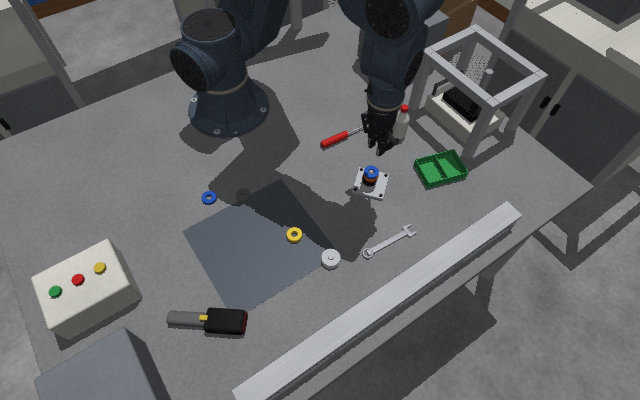

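The tilt is gone. The blue top stands 60.0 mm above the plate (72 − 12 = 60 expected), everything else is in place and the gripper is clear.

```bash
python3 -c "
from bench import ticket
print(ticket.hand_in())"
```

```text
the job is handed in; nothing more can be done
None
```

The stack is built and handed in at about 50 s of the 72 s limit. I threaded on the black spacer, then the orange, then the far blue one, pressing each to a hard stop at about 18–26 N before fetching the next.

**Last checks**
- **Height:** the blue top stands 60.0 mm above the plate, and 60 is expected for a fully seated stack.
- **Level:** the blue top is level to about 0.25°.
- **Clearance:** the gripper is clear of the stack with no force on it.
- **Other items:** the pictures show the rest of the bench untouched.

**What disagreed or needed mending**
- **Fingertip position:** the fingertips stood about 12 mm (shut) to 21 mm (open) behind the reported tool point, not 22 mm ahead as listed. The first close therefore shut in free air above the black ring. I measured the offset from the depth image and used that afterwards.
- **Blue ring tilt:** after release the blue ring's top showed about 1.2° of tilt. I levelled it with a gentle 20 N press from both fingertips.
- **Orange ring tilt:** the orange top had read about 0.8° after its own release. I checked it again only through the final stack height.

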